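# Clamp a row of load switches in the inspection jig

### The job

Free the stop on the blue inspection jig and slide it out of the way, then stand every orange load switch upright in the jig's trough, side by side with its black contact end towards the backsplash; slide the stop back up so that the row is closed up without gaps between the end wall and the stop, and flip the stop's red cam lever fully down to clamp it. Last, swing the magnifier in until its arm lies along the white line, square over the row, and leave it there. Leave the red visor clip and the two spade connectors alone.

Things in the scene. Friction and masses are not known exactly. Their poses are not given: they have to be found in the camera images.
- jig: Fixed inspection jig. Origin at bench level under the middle of its trough's width; z up, x away from the robot (to the backsplash), y along the trough. Blue base plate 190 x 360 mm, top at z = 12 mm, is the trough floor. Steel rail of the stop: along y at x = -80 mm, top z = 30 mm. Magnifier post at x = 0, y = -165 mm; a white line runs from it along x = 0 over the end wall.
- trough_end (a point): Foot of the end wall's inner face, mid-trough, on the floor (jig frame 0, -100, 12 mm). The aluminium wall is 66 mm wide, 12 mm thick, top z = 56 mm. The trough runs from it to y = 150 mm, x = -29 to 29 mm, between two aluminium lips 4 mm thick with tops at z = 20 mm.
- stop (a joint): Sliding stop: 0 = fully open (plate's inner face at jig y = +130 mm), grows towards the end wall, up to 0.19 m: free trough length = 0.23 m minus this. Slides with about 1.5 N while the lever is up; lever down, the cam holds it against several newtons. At the start it is clamped too far in for the row to fit (free length 65 to 95 mm).
- stop_face (a point): Centre of the inner face (towards the end wall) of the stop's upright plate, z = 40 mm. Plate: 52 mm wide, 10 mm thick in y, z = 14 to 66 mm; it can be pinched from above or pushed on either face. An arm joins it to the dark steel carriage on the rail (x = -98 to -62 mm, from the face to 50 mm behind it, top z = 56 mm, lever lugs to 66 mm).
- lever (a joint): Cam lever on the stop's carriage, hinge axis along the jig's y. 0 = up (80 degrees above level, leaning to the robot); 1.4 rad = fully down, level, pointing to the robot: clamped. It stays where it is left. The cam bites from about 1.0 rad on; the last part takes about 5 N at the tip.
- lever_tip (a point): Point to pinch on the lever, 62 mm from its hinge, in the red end (16 mm wide in y, 12 mm thick, ending 14 mm farther out; the steel bar inwards of it is 14 mm wide).
- lever_hinge (a point): Centre of the lever's hinge: in the jig frame at x = -80 mm, 25 mm behind the plate's face (+y), z = 60 mm.
- magnifier (a joint): Swivel of the magnifier arm on its post, held by friction (0.12 N m), stays where left. 0 = arm along the jig's +y, over the white line, lens above the row; grows as the arm swings away from the robot (1.57 = arm along +x). It can go past 0, to -0.6. It starts parked at 1.2 to 1.6.
- magnifier_hinge (a point): Centre of the swivel, z = 130 mm.
- magnifier_pin (a point): Point to pinch on the yellow upright pin of the magnifier arm: 60 mm from the swivel axis, z = 168 mm. The pin is 12 mm in diameter and rises from the arm (top of arm z = 135 mm) to z = 185 mm.
- lens (a point): Centre of the lens, 100 mm from the swivel axis, z = 130 mm; rim 63 mm in diameter, 10 mm thick.
- switch0: Orange load switch, box 50 x 36 x 44 mm (x, y, z; about 140 g): black end cap with brass contacts at +x, white face with three small lamps at -x. Origin: centre of its underside, z up. Three or four are present (an absent one reads None from the start), upright on the bench, contacts away from the robot within 0.7 rad.
- switch1: Orange load switch, box 50 x 36 x 44 mm (x, y, z; about 140 g): black end cap with brass contacts at +x, white face with three small lamps at -x. Origin: centre of its underside, z up. Three or four are present (an absent one reads None from the start), upright on the bench, contacts away from the robot within 0.7 rad.
- switch2: Orange load switch, box 50 x 36 x 44 mm (x, y, z; about 140 g): black end cap with brass contacts at +x, white face with three small lamps at -x. Origin: centre of its underside, z up. Three or four are present (an absent one reads None from the start), upright on the bench, contacts away from the robot within 0.7 rad.
- switch3: Orange load switch, box 50 x 36 x 44 mm (x, y, z; about 140 g): black end cap with brass contacts at +x, white face with three small lamps at -x. Origin: centre of its underside, z up. Three or four are present (an absent one reads None from the start), upright on the bench, contacts away from the robot within 0.7 rad.
- switch0_contacts (a point): Middle of the contact end of switch0 (its +x end, 22 mm up).
- switch1_contacts (a point): Middle of the contact end of switch1 (its +x end, 22 mm up).
- switch2_contacts (a point): Middle of the contact end of switch2 (its +x end, 22 mm up).
- switch3_contacts (a point): Middle of the contact end of switch3 (its +x end, 22 mm up).
- visor_clip: Red polycarbonate visor clip, 60 x 22 x 24 mm, lying on the bench; bystander.
- spade0: Zinc spade connector, 45 x 12 x 10 mm, lying on the bench; bystander.
- spade1: Zinc spade connector, 45 x 12 x 10 mm, lying on the bench; bystander.
There are look-alikes about, which are no part of the job. What is shaped like the switch3 but green or turquoise is not meant. Leave any green look-alike of the switch0 alone.

How it is judged:
By the outcome, as a careful person would: the job done as asked, in the order asked, and still so for the second after the job is handed in, with the robot touching nothing.
Of switch0, switch1, switch2, switch3 only 3 to 4 are there at a start; the rules pass over those that are not, and their reading is None.
At some moment in a run one of switch0, switch1, switch2, switch3 may be knocked a few centimetres aside while the robot is not near it.
Once in a run the grip may slacken for a moment while it holds something.
It also fails if it takes over 210 s, if anything falls off the work surface, if the arm or the gripper's body presses on something with over 40 N, if the wrist force passes 120 N, or if a joint passes its speed limit or range.

### The arm

A 7-joint arm with a two-finger parallel gripper is mounted at the origin on the work surface. World frame = base frame: x ahead of the robot, y to its left, z up, the work surface at z = 0. Lengths are in m, angles in degrees, forces in N, time in s.
With the tool pointing down it reaches from about 0.35 to 0.775 m from the base axis. Payload 3.1 kg.
Tool frame: the origin (TCP) lies on the centre line of the jaws, within the pads' length; the fingertips stand 17 mm ahead of it and the grasp point (between the pads) lies 2 mm behind it (robot.tip_reach is the distance from the TCP to the fingertips, in m); z points along the fingers, y is the line along which they close (so a half turn about z gives the same grasp; the last joint's range is limited). The gripper opens to 85 mm and grips with 20 to 120 N. Pads are 22 mm wide; open, the fingers measure 114 mm over their backs; the gripper's body (76 mm by 85 mm) begins 54 mm behind the grasp point. The pads swing forward as they close: fully open they stand 13 mm farther back than shut.
Start: joints at [-74.525, 17.813, 0.802, 86.603, -0.252, 75.585, -1.558], TCP at [0.169, 0.524, 0.248] pointing down, gripper open.
Joint ranges: [-154.91, 154.91], [-16.99, 109.72], [-72.82, 74.43], [7.12, 147.25], [-82.49, 262.49], [11.32, 116.49], [-174.64, 174.64]. Speed limits (degrees/s): [159.86, 159.86, 180, 180, 180, 180, 180].

### API

Orientations are given as [roll, pitch, yaw] about the fixed x, y, z axes, in that order (R = Rz(yaw) Ry(pitch) Rx(roll)).
In Python, from station import robot, fingers, vision, workorder, recognise gives the robot as it stands. Calls block until the motion is done:
- robot.move_to(position, orientation): joint-space move of the TCP to a pose.
- robot.line_to(position, orientation=None, velocity=0.15, f_stop=None): straight line of the TCP; orientation=None keeps the orientation; velocity is the mean speed in m/s. With f_stop (N) it stops when the force on the tool has changed by that much, and returns True; else False.
- robot.move_j(angles): joint-space move.
- fingers.gripper_to(opening, force=None): opening from 0.0 (shut) to 1.0 (fully open); force is the grip in N (None keeps the last); returns when the fingers have stopped.
- robot.pause(seconds).
- robot.inverse_kinematics(position, orientation): joint angles nearest the present ones, or None.
- vision.grab_frame(name): name is "scene" or "top"; returns the picture (400x640x3 uint8, red, green, blue); there is no depth.
- vision.calibration(name): a dict with "mtx" (3x3 intrinsics, pixels), "extrinsics" (4x4, takes a point from world to camera coordinates). Camera axes: x right, y up, looking along -z (the intrinsics and any distortion apply to the point x, -y, -z); pixel columns grow to the right and rows downward; lengths in m; the calibration is good to about 2 mm. A picture is of the moment at which its call begins. calibration takes no time and is no camera call.
A pose or a line that the arm cannot do raises robot.PlanningError and nothing moves.
- workorder.close_job(): hands the job in; it is judged then, once.
Trained networks look in the newest picture that a camera, given by its name, has taken for a name from the list of things; names that differ only in an ending like _2 or _b are one class to them, and where a whole thing is asked for, a point or a joint stands for the part that bears it (a point fixed in the world has none). Each returns a list of dicts, best first, with "p" (0 to 1); they miss things now and then, are a little off and sometimes report something else, mostly with a low value. They report only what shows in the picture. A call takes as long as a camera call. They do not tell look-alikes from the thing itself.
- recognise(label, camera): "rect" ([centre column, centre row, width, height] in pixels, round what is visible of it).
Readings, each from a call of its own:
- robot.current_time_s(): time.
- robot.current_joint_positions(): joint angles.
- robot.current_dq(): joint speeds.
- robot.current_joint_torque(): joint torques, N m.
- robot.current_tool_pos(): TCP position.
- robot.current_eef_rot(): TCP orientation.
- robot.current_contact_force(): force on the tool from outside, world axes, zero at the start.
- robot.current_torque(): the same for the moment, N m.
- robot.current_finger_gap(): opening from 0.0 (shut) to 1.0 (fully open).
- robot.current_gripper_force(): force on a finger pad.
Only numpy, scipy, OpenCV 4.12 (cv2) and the standard library are available. Lean on these libraries where they do the work, as an engineer would, in place of code of your own. Each camera call takes 0.05 s, during which the arm holds its last target. There are 200 camera calls.

## Working session

There is one attempt and no reset: what is moved stays moved. The work goes in short steps, each a Python script; the robot and the scene stay as the last script left them, time stands still between calls to the robot, and variables do not carry over. Pictures are saved under pics/ and viewed, at most 14 in all, crops included, and the job is handed in when it is done.

```bash
ls; mkdir -p pics
python3 - <<'E'
from station import robot, fingers, vision, workorder, recognise
import cv2, numpy as np
for n in("scene","top"):
    im=vision.grab_frame(n); cv2.imwrite(f"pics/{n}0.png",im[:,:,::-1])
    c=vision.calibration(n); print(n,{k:np.round(v,4).tolist() if hasattr(v,'__len__') else v for k,v in c.items()})
    for l in("switch0","jig","stop","lever","magnifier","visor_clip","spade0","stop_face","lever_tip","magnifier_pin"):
        print(l,[(round(d["p"],2),np.round(d["rect"]).tolist()) for d in recognise(l,n)])
print(robot.current_time_s())
E
```

```text
pics
scene {'mtx': [[403.5235, 0.0, 327.8568], [0.0, 403.5235, 194.6454], [0.0, 0.0, 1.0]], 'extrinsics': [[-0.638, 0.77, 0.0042, 0.3089], [-0.525, -0.439, 0.7291, 0.2039], [0.5633, 0.463, 0.6844, -1.5419], [0.0, 0.0, 0.0, 1.0]]}
switch0 [(0.97, [434.0, 294.0, 13.0, 25.0]), (0.81, [486.0, 284.0, 27.0, 21.0]), (0.75, [461.0, 254.0, 17.0, 24.0]), (0.72, [386.0, 214.0, 21.0, 24.0]), (0.55, [408.0, 232.0, 18.0, 24.0]), (0.52, [430.0, 211.0, 16.0, 21.0]), (0.21, [240.0, 175.0, 37.0, 33.0])]
jig [(0.8, [287.0, 212.0, 136.0, 108.0]), (0.34, [274.0, 162.0, 6.0, 16.0])]
stop [(0.58, [302.0, 197.0, 48.0, 35.0])]
lever [(0.68, [315.0, 186.0, 20.0, 16.0]), (0.33, [460.0, 260.0, 18.0, 28.0])]
magnifier [(0.84, [238.0, 175.0, 35.0, 29.0]), (0.75, [303.0, 197.0, 49.0, 35.0])]
visor_clip []
spade0 []
stop_face [(0.95, [301.0, 198.0, 45.0, 36.0])]
lever_tip [(0.53, [316.0, 188.0, 18.0, 15.0]), (0.35, [287.0, 214.0, 132.0, 109.0])]
magnifier_pin [(0.72, [236.0, 178.0, 40.0, 34.0])]
top {'mtx': [[456.9514, 0.0, 321.5649], [0.0, 456.9514, 205.0054], [0.0, 0.0, 1.0]], 'extrinsics': [[-0.0093, -0.9999, 0.
[... 189 characters left out ...]
 (0.75, [194.0, 254.0, 19.0, 21.0]), (0.51, [245.0, 286.0, 13.0, 19.0]), (0.5, [192.0, 201.0, 15.0, 20.0]), (0.29, [409.0, 168.0, 26.0, 50.0])]
jig [(0.63, [356.0, 193.0, 132.0, 98.0])]
stop [(0.88, [354.0, 213.0, 18.0, 63.0]), (0.19, [431.0, 244.0, 19.0, 17.0])]
lever [(0.57, [354.0, 229.0, 0.0, 33.0]), (0.44, [410.0, 166.0, 23.0, 53.0])]
magnifier [(0.97, [409.0, 166.0, 26.0, 46.0])]
visor_clip [(0.46, [356.0, 231.0, 5.0, 30.0]), (0.45, [431.0, 242.0, 18.0, 17.0])]
spade0 [(0.55, [259.0, 135.0, 11.0, 11.0])]
stop_face [(0.68, [352.0, 212.0, 18.0, 61.0])]
lever_tip [(0.61, [353.0, 228.0, 3.0, 30.0]), (0.61, [354.0, 193.0, 131.0, 99.0])]
magnifier_pin [(0.95, [408.0, 165.0, 26.0, 51.0])]
1.1
```

Run:
```python
import cv2
a=cv2.imread("pics/top0.png")[110:320,130:450]; cv2.imwrite("pics/top0c.png",cv2.resize(a,None,fx=2.5,fy=2.5,interpolation=cv2.INTER_CUBIC))
a=cv2.imread("pics/scene0.png")[140:330,200:520]; cv2.imwrite("pics/scene0c.png",cv2.resize(a,None,fx=2.5,fy=2.5,interpolation=cv2.INTER_CUBIC))
```

```text
(no output)
```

View pics/top0c.png

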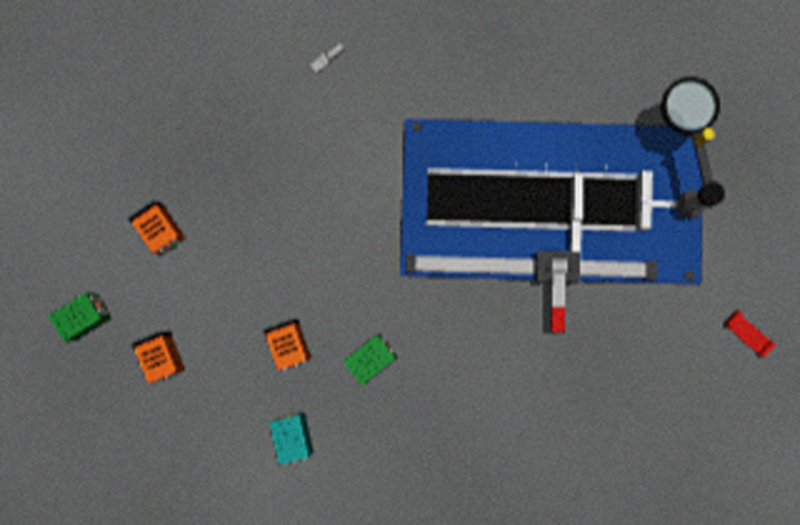

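View pics/scene0c.png

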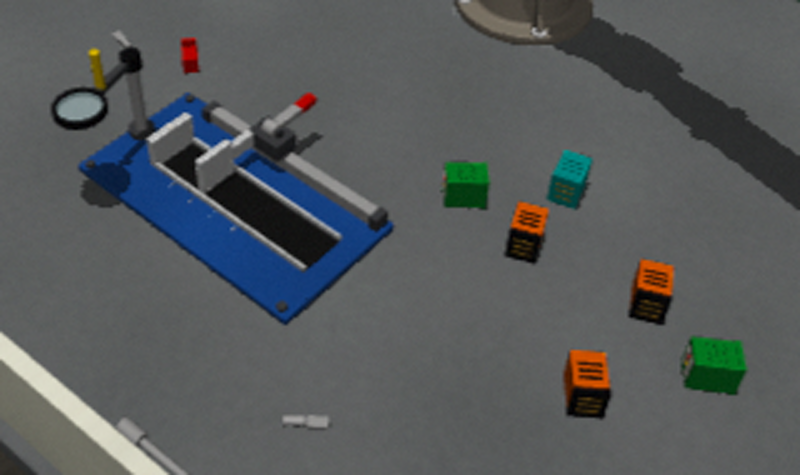

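Three orange switches at full-image top px (193,201), (193,253), (245,248) match the description. The green ones at (161,237) and (278,254) and the turquoise one at (246,286) are look-alikes. The stop's lever is down, the magnifier is parked at the upper right, and the clip and spades are clear of the work.

```bash
cat > h.py <<'E'
from station import robot, fingers, vision, workorder, recognise
import cv2, numpy as np
def cam(n):
    c=vision.calibration(n); return np.array(c["mtx"]),np.array(c["extrinsics"])
def w2p(n,P):
    K,E=cam(n); P=np.atleast_2d(P); q=P@E[:3,:3].T+E[:3,3]; q=q*[1,-1,-1]; q=q@K.T; return q[:,:2]/q[:,2:]
def p2w(n,uv,z):
    K,E=cam(n); uv=np.atleast_2d(uv).astype(float); R=E[:3,:3]
    d=np.c_[uv,np.ones(len(uv))]@np.linalg.inv(K).T*[1,-1,-1]@R; o=-R.T@E[:3,3]
    return o+d*((z-o[2])/d[:,2])[:,None]
def hsv(n,im=None):
    im=vision.grab_frame(n) if im is None else im
    return im,cv2.cvtColor(im,cv2.COLOR_RGB2HSV)
def switches(n="top"):
    """orange top faces -> [x,y,yaw deg], of the orange region at z=44mm"""
    im,h=hsv(n); m=cv2.inRange(h,(5,150,120),(20,255,255)); m=cv2.morphologyEx(m,cv2.MORPH_CLOSE,np.ones((5,5)))
    out=[]
    for c in cv2.findContours(m,cv2.RETR_EXTERNAL,cv2.CHAIN_APPROX_NONE)[0]:
        if cv2.contourArea(c)<60: continue
        P=p2w(n,c[:,0],.044)[:,:2]; (cx,cy),s,a=cv2.minAreaRect((P*1000).astype(np.float32))
        out.append((cx/1000,cy/1000,(a+45)%90-45,np.round(s,1)))
    return out,im
E
python3 - <<'E'
from h import *
s,im=switches()
for o in s: print(o)
for n in("top","scene"):
    im,h=hsv(n); m=cv2.inRange(h,(105,120,60),(125,255,255))
    cs=max(cv2.findContours(m,cv2.RETR_EXTERNAL,cv2.CHAIN_APPROX_NONE)[0],key=cv2.contourArea)
    P=p2w(n,cs[:,0],.012)[:,:2]; r=cv2.minAreaRect((P*1000).astype(np.float32)); print(n,r,np.round(cv2.boxPoints(r)).tolist())
print(robot.current_eef_rot(),robot.tip_reach, h[220,290])
E
```

```text
(0.33635214233398436, 0.8719388427734375, -0.563201904296875, array([94.6, 14.2]))
(0.400827392578125, 0.4050304870605469, 22.27741813659668, array([45. , 35.6]))
(0.41369268798828124, 0.25459808349609375, 18.567459106445312, array([45.7, 34.6]))
(0.5521116333007813, 0.4071339111328125, 35.09544372558594, array([45.5, 35.9]))
(0.5633108520507812, 0.9516254272460938, 2.081085681915283, array([352.1,  20.4]))
top ((583.85205078125, -57.904541015625), (357.26080322265625, 188.91429138183594), 87.88105773925781) [[483.0, -233.0], [672.0, -240.0], [685.0, 117.0], [496.0, 124.0]]
scene ((587.2776489257812, -57.60008239746094), (361.6504821777344, 191.29129028320312), 88.10454559326172) [[486.0, -235.0], [677.0, -241.0], [689.0, 120.0], [498.0, 126.0]]
[1.79998118e+02 6.59168051e-04 1.62137815e+02] 0.017 [30 17 15]
```

```bash
cat >> h.py <<'E'
JX,JY,JA=.5855,-.0577,-2.0
def j2w(x,y,z):
    c,s=np.cos(np.radians(JA)),np.sin(np.radians(JA)); return np.array([JX+c*x-s*y,JY+s*x+c*y,z])
def w2j(P):
    c,s=np.cos(np.radians(JA)),np.sin(np.radians(JA)); d=np.asarray(P)[...,:2]-[JX,JY]
    return np.stack([c*d[...,0]+s*d[...,1],-s*d[...,0]+c*d[...,1]],-1)
def overlay(n,im,name,box,f,stop=None,mag=None):
    c0,r0,c1,r1=box; a=cv2.resize(im[r0:r1,c0:c1,::-1],None,fx=f,fy=f,interpolation=cv2.INTER_CUBIC)
    def poly(pts,col):
        p=(w2p(n,[j2w(*q) for q in pts])+.5-[c0,r0])*f; cv2.polylines(a,[np.round(p).astype(int)],True,col,1)
    rect=lambda x0,x1,y0,y1,z,col:poly([(x0,y0,z),(x1,y0,z),(x1,y1,z),(x0,y1,z)],col)
    rect(-95,95,-180,180,12,0) if 0 else rect(-.095,.095,-.18,.18,.012,(0,255,255))
    rect(-.029,.029,-.1,.15,.02,(0,255,0)); rect(-.033,.033,-.112,-.1,.056,(0,255,0))
    if stop is not None: rect(-.026,.026,stop,stop+.01,.066,(255,0,255))
    if mag is not None:
        rect(0,0,-.165,-.112,.012,(0,0,255)); d=.1; poly([(d*np.sin(mag),-.165+d*np.cos(mag),.13),(0,-.165,.13)],(0,0,255))
    cv2.imwrite(f"pics/{name}.png",a)
E
python3 - <<'E'
from h import *
f=w2j(p2w("top",[361,190.],.066)[0]); print(f)
im,_=hsv("top"); overlay("top",im,"ov1",(280,140,440,240),5,f[1]-.005,1.35)
for y,z,c in [((706,134),.185,"pin"),((710,192),.14,"post"),((690,105),.135,"lens"),((645,203),.012,"line")]: print(c,w2j(p2w("top",[130+y[0]/2.5,110+y[1]/2.5],z)[0]))
print("leverend",w2j(p2w("top",[130+558/2.5,110+330/2.5],.066)[0]))
E
```

```text
[-0.00622844 -0.02753995]
pin [ 0.05487002 -0.15023027]
post [-0.00118062 -0.16451846]
lens [ 0.09453451 -0.1424358 ]
line [-0.00227079 -0.11332474]
leverend [-0.15570409 -0.0082736 ]
```

View pics/ov1.png

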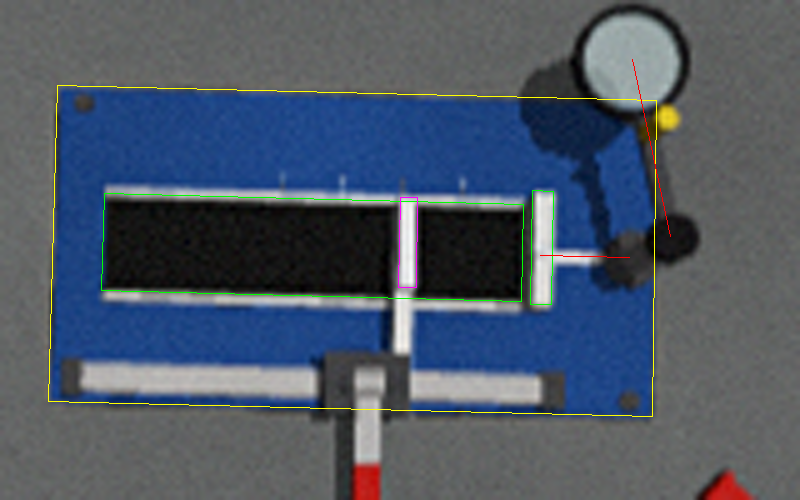

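```bash
cat >> h.py <<'E'
YG=178.0   # closes along jig y
XG=88.0    # closes along jig x
def arc(yl,a0,a1,n=8,v=.06,off=0):
    for a in np.linspace(a0,a1,n+1)[1:]:
        th=np.radians(80)-a   # elevation
        robot.line_to(j2w(-.08-.062*np.cos(th),yl,.06+.062*np.sin(th)-.002+off),velocity=v)
    print("arc force",np.round(robot.current_contact_force(),1))
def go(p,yaw): robot.move_to(p,[180,0,yaw])
E
python3 - <<'E'
from h import *
yl=-.0315+.025-.001
fingers.gripper_to(.5,40)
go(j2w(-.142,yl,.16),YG)
print(robot.line_to(j2w(-.142,yl,.058),f_stop=8),robot.current_tool_pos())
fingers.gripper_to(0,50); print(robot.current_finger_gap(),robot.current_gripper_force())
arc(yl,1.4,0.0)
print(robot.current_finger_gap(),robot.current_joint_positions())
fingers.gripper_to(.5)
p=robot.current_tool_pos(); robot.line_to([p[0],p[1],.22])
im,_=hsv("top"); cv2.imwrite("pics/t2.png",im[:,:,::-1]); im,_=hsv("scene")
cv2.imwrite("pics/s2.png",cv2.resize(im[120:300,180:440,::-1],None,fx=3,fy=3)); print(robot.current_time_s())
E
```

```text
False [ 0.44410941 -0.06038822  0.05859897]
0.18004329503154534 50.38576304912567
arc force [-5.5  0.7 -2.9]
0.17769644054204842 [-31.02861478  23.37875219  46.73420292 106.43378834 -19.72404177
  58.75306156 111.84433214]
9.2583
```

View pics/s2.png

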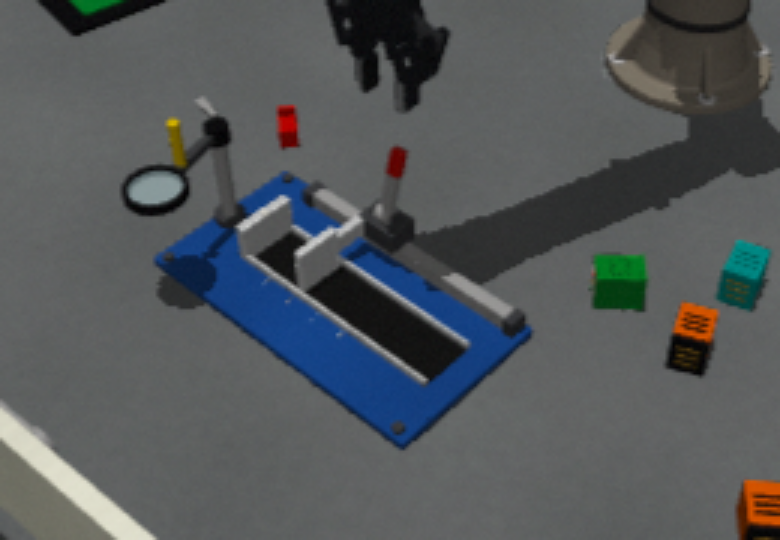

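The picture shows the lever up (red end at 397,160), with the stop plate unmoved. Next I drag the stop open.

Run:
```python
from h import *
yp=-.0315+.005
go(j2w(.004,yp,.14),YG)
print(robot.line_to(j2w(.004,yp,.052),f_stop=8))
fingers.gripper_to(0,40); print("gap",robot.current_finger_gap())
print(robot.line_to(j2w(.004,.131,.052),velocity=.08,f_stop=20),w2j(robot.current_tool_pos()),robot.current_contact_force())
fingers.gripper_to(.5); p=robot.current_tool_pos(); robot.line_to([p[0],p[1],.2])
print(robot.current_joint_positions())
robot.move_j([-74.5,17.8,.8,86.6,-.25,75.6,-1.56])
im,h=hsv("top"); overlay("top",im,"ov3",(280,140,440,240),5,.126,1.35)
cv2.imwrite("pics/t3.png",im[:,:,::-1])
for o in switches()[0]: print(o)
print(robot.current_time_s())
```

```text
False
gap 0.11100123456373483
False [0.0053186  0.13062586] [0.76090215 0.33865436 6.93216369]
[-40.26432751  31.16066202  48.45391333  84.49300146 -23.61017509
  75.08036347  98.20546144]
(0.3363381042480469, 0.870509521484375, -0.563201904296875, array([91.7, 14.2]))
(0.36340090942382813, 0.4238719482421875, 18.932048797607422, array([44.9, 35.3]))
(0.4133915405273437, 0.25449691772460936, 18.567455291748047, array([44.9, 34.6]))
(0.5518024291992187, 0.4073519287109375, 33.74118423461914, array([44.9, 36. ]))
(0.5394240112304688, 0.950757080078125, 2.081178665161133, array([401.2,  20.4]))
16.9333
```

View pics/ov3.png

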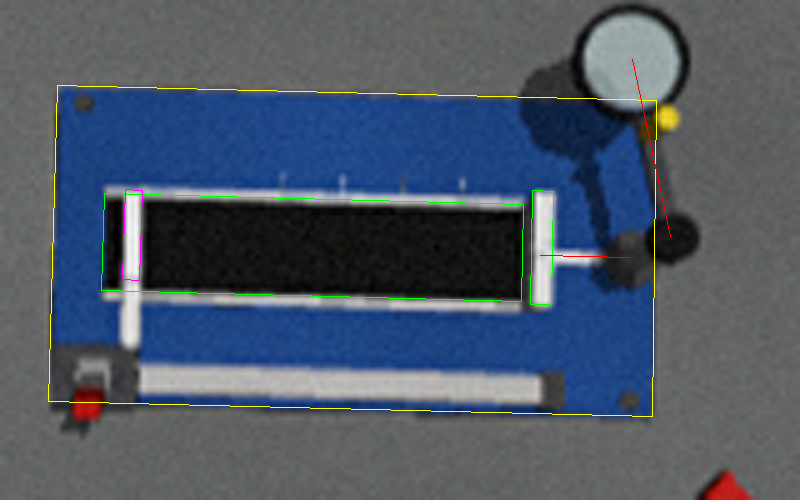

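The overlay shows the stop open (plate face at y≈126 mm) and matches the jig model. One switch was knocked to (0.363, 0.424). Before reaching, I check the targets in an enlarged crop.

```bash
python3 -c "
import cv2;a=cv2.imread('pics/t3.png')[180:310,130:300];cv2.imwrite('pics/t3c.png',cv2.resize(a,None,fx=4,fy=4,interpolation=2))"
cat >> h.py <<'E'
def targets():
    s,_=switches(); return sorted([o for o in s if 40<o[3][0]<52 and 30<o[3][1]<42 and w2j(o[:2])[1]>.17],key=lambda o:-np.hypot(o[0],o[1]))
def pick_place(o,yj):
    x,y,a=o[:3]; c,s=np.cos(np.radians(a)),np.sin(np.radians(a)); x+=.0025*c; y+=.0025*s
    fingers.gripper_to(.85,60); go([x,y,.16],a+90)
    if robot.line_to([x,y,.030],f_stop=8): print("touch at",robot.current_tool_pos()); return False
    fingers.gripper_to(0,60); print("gap",robot.current_finger_gap())
    robot.line_to([x,y,.2],velocity=.2); g=robot.current_finger_gap(); print("lifted",g)
    if g<.5: return False
    go(j2w(0,yj,.2),XG); g=robot.current_finger_gap(); print("carried",g)
    if g<.5: return False
    robot.line_to(j2w(0,yj,.06)); t=robot.line_to(j2w(0,yj,.039),velocity=.04,f_stop=5)
    print("down",t,robot.current_tool_pos()[2],robot.current_finger_gap())
    fingers.gripper_to(.75); robot.line_to(j2w(0,yj,.2),velocity=.2); return True
E
```

```text
(no output)
```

View pics/t3c.png

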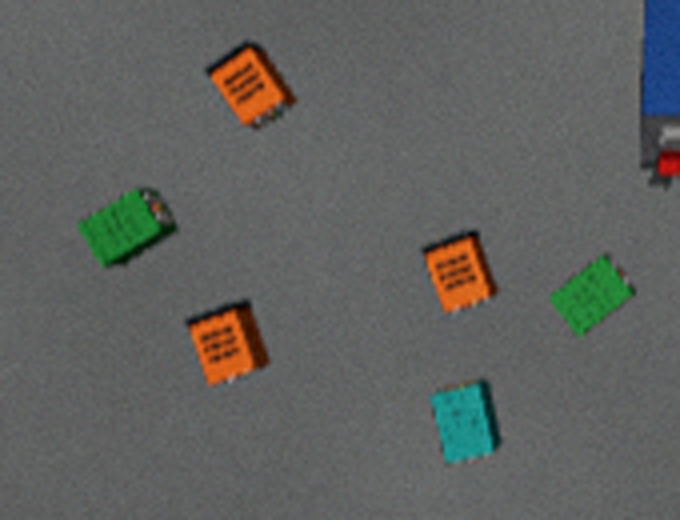

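Three orange switches at crop (250,85), (228,345) and (460,272), black contact ends pointing up the image (+x). The two green and one turquoise blocks are look-alikes and stay put.

Run:
```python
from h import *
o=targets()[0]; print(o)
print(pick_place(o,-.070))
im,_=hsv("scene"); cv2.imwrite("pics/s4.png",cv2.resize(im[130:310,200:500,::-1],None,fx=2.6,fy=2.6,interpolation=2))
print(robot.current_joint_positions(),robot.current_time_s()); 
for o in targets(): print(o)
```

```text
(0.5521116333007813, 0.4071339111328125, 35.09544372558594, array([45.5, 35.9]))
gap 0.5715934713923206
lifted 0.5748312907871813
carried 0.5756307799643532
down True 0.043612004631813625 0.575405256828473
True
[-13.05913737  27.83963563  35.17395314  84.36508387 -16.28886485
  73.25920693  21.78191037] 26.0083
(0.36340090942382813, 0.4238719482421875, 18.932048797607422, array([44.9, 35.3]))
(0.4136555786132812, 0.2543638916015625, 21.319124221801758, array([45.1, 35.7]))
```

View pics/s4.png

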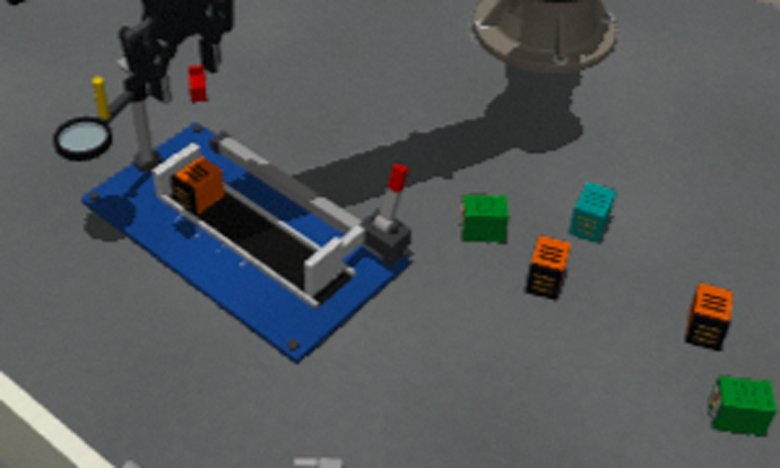

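The first switch stands in the trough near the end wall (crop 197,185), contacts to the backsplash. I continue with the other two.

Run:
```python
from h import *
for yj in(-.028,.014):
    t=targets(); print(t)
    if not pick_place(t[0],yj): print("FAIL"); break
print(robot.current_time_s())
im,_=hsv("scene"); cv2.imwrite("pics/s5.png",cv2.resize(im[150:300,200:400,::-1],None,fx=3.5,fy=3.5,interpolation=2))
```

```text
[(0.36340090942382813, 0.4238719482421875, 18.932048797607422, array([44.9, 35.3])), (0.41365899658203126, 0.25447903442382813, 20.588665008544922, array([45.3, 35.4]))]
gap 0.575311731688847
lifted 0.5768431039041264
carried 0.5776435287744934
down True 0.043334176440811126 0.5726048018041188
[(0.4135303649902344, 0.25408358764648437, 18.567455291748047, array([44.9, 35.5]))]
gap 0.5746753578168077
lifted 0.5773364098004548
carried 0.5697550681792051
down True 0.0432041035376839 0.5756050928082168
43.75
```

View pics/s5.png

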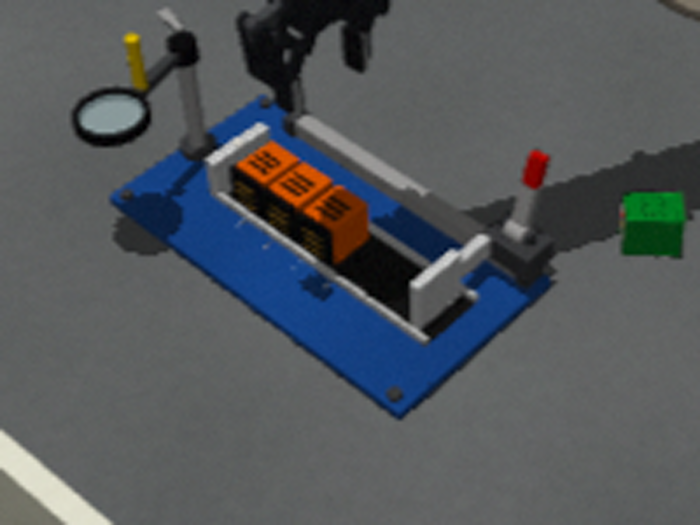

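All three stand side by side in the trough (crop 265,170 to 340,215), with the stop open at (450,280). Next I push the stop up from behind with the closed fingers.

```bash
cat > push.py <<'E'
from h import *
def push(y0):
    go(j2w(.004,y0,.15),XG); robot.line_to(j2w(.004,y0,.052),f_stop=8)
    while True:
        t=robot.line_to(j2w(.004,.012,.052),velocity=.05,f_stop=10)
        p=w2j(robot.current_tool_pos()); print(t,p,np.round(robot.current_contact_force(),1))
        if not t or p[1]<.034: break
    robot.pause(.3); print(np.round(robot.current_contact_force(),1),w2j(robot.current_tool_pos()))
    q=w2j(robot.current_tool_pos())[1]
    robot.line_to(j2w(.004,q+.012,.052),velocity=.05); robot.line_to(j2w(.004,q+.012,.2))
    robot.move_j([-74.5,17.8,.8,86.6,-.25,75.6,-1.56])
E
python3 - <<'E'
from push import *
fingers.gripper_to(0)
push(.161)
im,_=hsv("top"); overlay("top",im,"ov6",(280,140,440,240),5,.008,1.35)
print(robot.current_time_s())
E
```

```text
True [0.00316817 0.02785215] [ 0.2 -0.4 -0.2]
[ 0.4 -0.4  0.2] [0.00209716 0.03008792]
52.5583
```

View pics/ov6.png

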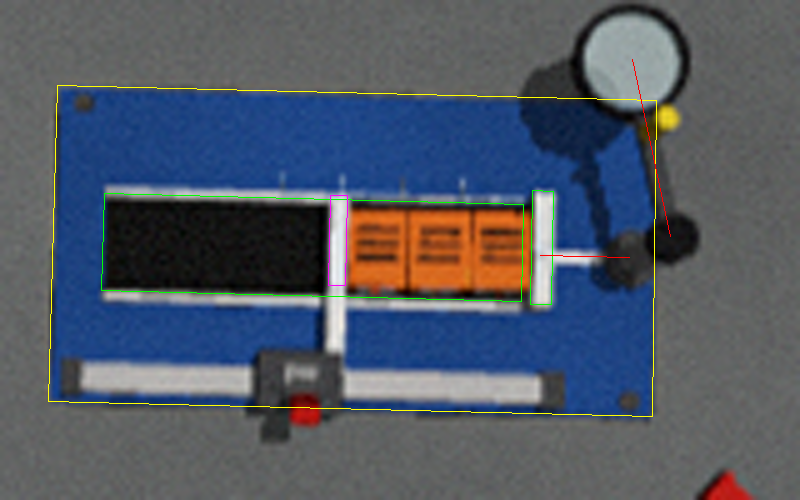

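The row is closed between the end wall and the plate (seen at 345–530, row 250). I give one slow seating push, then clamp the lever.

Run:
```python
from h import *
go(j2w(.002,.045,.15),XG); robot.line_to(j2w(.002,.045,.052),f_stop=8)
robot.line_to(j2w(.002,.034,.052),velocity=.04,f_stop=6)
t=robot.line_to(j2w(.002,.022,.052),velocity=.012,f_stop=9); print(t,w2j(robot.current_tool_pos()),robot.current_contact_force())
q=w2j(robot.current_tool_pos())[1]
robot.line_to(j2w(.002,q+.012,.052),velocity=.05); robot.line_to(j2w(.002,q+.012,.2))
yl=.0325
def P(a,off=.006,r=.066):
    th=np.radians(80)-a; return j2w(-.08-r*np.cos(th)+np.sin(th)*off+.011,yl,.06+r*np.sin(th)+np.cos(th)*off+.017)
p=P(0,.018); go([p[0],p[1],.2],YG); print(robot.line_to(p,f_stop=6))
for a in np.linspace(0,1.4,11)[1:]: robot.line_to(P(a),velocity=.06)
print(np.round(robot.current_contact_force(),1),robot.current_tool_pos(),P(1.4))
p=P(1.4); t=robot.line_to(p-[0,0,.006],velocity=.03,f_stop=25); print(t,np.round(robot.current_contact_force(),1),robot.current_tool_pos()[2]-p[2])
robot.line_to([p[0],p[1],.2])
robot.move_j([-74.5,17.8,.8,86.6,-.25,75.6,-1.56])
im,_=hsv("top"); overlay("top",im,"ov7",(280,140,440,240),5,.008,1.35)
im,_=hsv("scene"); cv2.imwrite("pics/s7.png",cv2.resize(im[150:280,210:390,::-1],None,fx=4,fy=4,interpolation=2))
print(robot.current_time_s())
```

```text
False [0.00194158 0.02768425] [0.06119395 8.62772918 2.25324202]
False
[-0.9  0.3  3.2] [ 0.4515309  -0.02046424  0.08289247] [ 0.45169453 -0.0205076   0.08275334]
True [-2.8 -0.5 11.4] -9.462478763822002e-05
67.5333
```

View pics/s7.png

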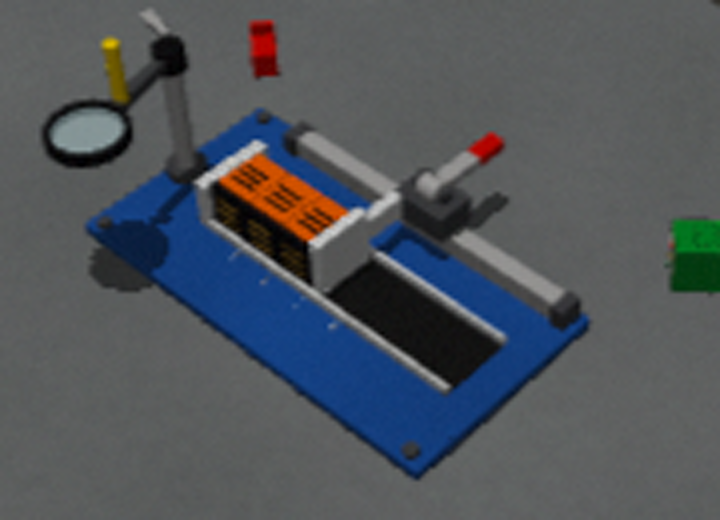

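View pics/ov7.png

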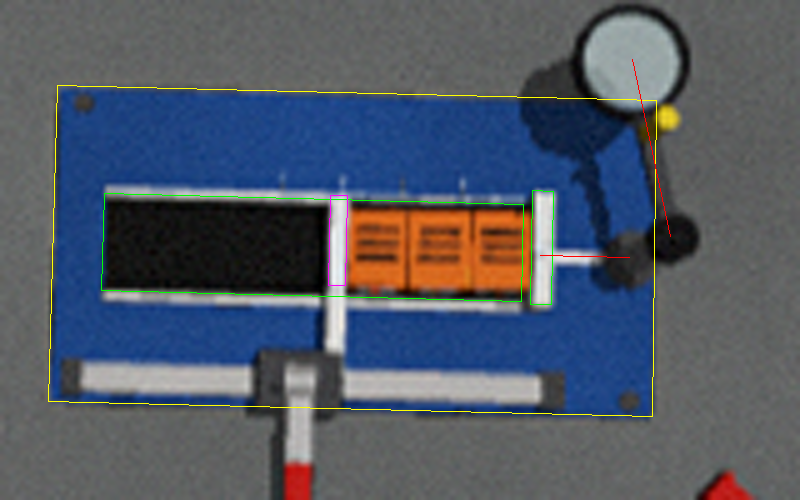

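The lever is level and pointing at the robot (485,148), and the row is closed and clamped. Now the magnifier.

```bash
cat >> h.py <<'E'
def pinpose(a,z=.166,r=.06,x0=-.0008): return j2w(x0+r*np.sin(a),-.165+r*np.cos(a),z),[180,0,88-np.degrees(a)]
E
python3 - <<'E'
from h import *
a0=1.32
fingers.gripper_to(.45,30)
p,o=pinpose(a0,.25); robot.move_to(p,o); print(robot.current_joint_positions()[6])
p,o=pinpose(a0); print(robot.line_to(p,velocity=.1,f_stop=5))
fingers.gripper_to(0,30); print("gap",robot.current_finger_gap())
for a in np.linspace(a0,0,12)[1:]:
    p,o=pinpose(a); robot.line_to(p,o,velocity=.08)
print("gap",robot.current_finger_gap(),robot.current_contact_force(),w2j(robot.current_tool_pos()),robot.current_joint_positions()[6])
fingers.gripper_to(.4); p,o=pinpose(0,.26); robot.line_to(p)
robot.move_j([-74.5,17.8,.8,86.6,-.25,75.6,-1.56])
im,_=hsv("top"); np.save("t8.npy",im); overlay("top",im,"ov8",(330,150,430,220),8,.008,0.)
print(robot.current_time_s())
E
```

```text
-35.093942887611774
False
gap 0.12723644768366618
gap 0.13113339630915646 [-1.74494169  1.14084945  7.35292498] [-0.00119577 -0.10498199] 34.386658287032986
79.3
```

View pics/ov8.png

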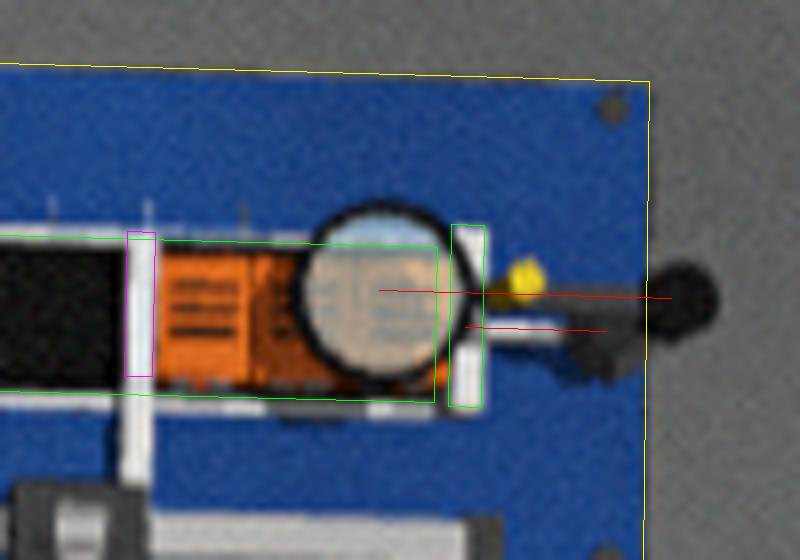

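Run:
```python
from h import *
im=np.load("t8.npy"); g=cv2.resize(im[150:220,330:430].min(2) if 0 else im[150:220,330:430].max(2),None,fx=8,fy=8,interpolation=cv2.INTER_CUBIC)
res={}
m=(g<45).astype(np.uint8)
for nm,(c,r,rad) in {"lens":(383,292,100),"hub":(681,300,50)}.items():
    k=np.zeros_like(m); cv2.circle(k,(c,r),rad,1,-1)
    q=cv2.HoughCircles(cv2.GaussianBlur(g,(0,0),3)*1,cv2.HOUGH_GRADIENT_ALT,1.5,20,param1=60,param2=.5,minRadius=25,maxRadius=100) if nm=="lens" else None
    if q is not None: print(q[0][:6])
    ys,xs=np.where(m&k); (cc,rr),R=cv2.minEnclosingCircle(np.c_[xs,ys].astype(np.float32)); print(nm,cc,rr,R)
```

```text
[[378.       291.        77.72067 ]
 [682.5      300.        36.913292]]
lens 383.0307312011719 292.0409851074219 99.96936798095703
hub 675.2177124023438 304.46173095703125 42.764862060546875
```

The lens-to-hub line lies within about 0.1–0.2° of the jig's white-line direction. The row is still closed and clamped, the arm is parked clear, and I hand the job in.

```bash
python3 -c "
from h import *
print(workorder.close_job(),robot.current_time_s())"
```

```text
the job is handed in; nothing more can be done
the job is handed in; nothing more can be done
```

I handed the job in after about 79 s of robot time: all three orange switches present stand closed up and clamped in the trough, contacts to the backsplash, with the magnifier over the white line to within about 0.2° by the top camera; I did not touch the clip, the spades or the look-alikes.

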